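# Free a jammed follower from a cheese mould

## Robot

A 6-joint arm with a two-finger parallel gripper is mounted at the origin on the work surface. World frame = base frame: x ahead of the robot, y to its left, z up, the work surface at z = 0. Lengths are in mm, angles in rad, forces in N, time in s.
With the tool pointing down it reaches from about 350 to 775 mm from the base axis. Payload 7.3 kg.
Tool frame: the origin (TCP) lies midway between the tips of the shut fingers; the grasp point (between the pads) lies 19 mm behind it; z points along the fingers, x is the direction in which the jaws open and shut, and the axes are right-handed (so a half turn about z gives the same grasp; the last joint's range is limited). The gripper opens to 92 mm and grips with 3 to 60 N. Pads are 19 mm wide; open, the fingers measure 130 mm over their backs; the gripper's body (75 mm by 190 mm) begins 47 mm behind the grasp point.
Start: joints at [1.108, 0.342, 1.524, -0, 1.275, -0.146], TCP at [163.537, 498.899, 226.741] pointing down, gripper open.
Joint ranges: [-2.53, 2.53], [-0.77, 2.02], [0.04, 2.7], [-1, 4.14], [0.28, 2.66], [-3.11, 3.11]. Speed limits (rad/s): [2.57, 2.57, 3.14, 3.14, 3.14, 3.14].

## Interface

Orientations are given as [roll, pitch, yaw] about the fixed x, y, z axes, in that order (R = Rz(yaw) Ry(pitch) Rx(roll)).
In Python, from plant import bot gives the robot as it stands.
- The arm moves only by the shell command python3 -m pendant 'ROWS' [OPENING]. ROWS is JSON, a list of rows, each an object with "linear": the shift along the world's x, y, z in mm, a list of three; "twist": the turn about the world's z in degrees. In form: [{"linear": [x, y, z], "twist": twist}, ...]. A call has 1 to 20 rows; each row is the pose to reach, as a shift and turn from the pose commanded when the call began; what a row does not reach only later rows make up. A row lasts 1/8 s, in which the tool goes at most 62.5 mm and 10.7 degrees, less where a joint would pass 70% of its speed; a pose out of reach is approached as far as the arm can. A call with a gripper value outside its range is refused whole. OPENING is the closure in counts, from 0 (fully open) to 255 (shut), set as the call begins (- or left out, the last holds). The fingers move at their own pace and stop on an object; the grip force is fixed at half the most. Time passes only in rows, so rows that repeat a pose let the fingers close. It gives the time, the measured TCP pose, the force and the opening at its end, in the units of the state.
- bot.get_obs(): the state, without advancing time (a new reading comes with each control period).
- bot.capture(name): name is "side" or "top"; returns a dict with "frame" (400x640x3 uint8, blue, green, red), "z_map" (400x640 float32, mm along the optical axis (not along the pixel's ray), 0 where there is no reading), "fx", "fy", "cx", "cy" (pixels), "rvec" (rotation vector, rad) and "tvec" (3), from world to camera coordinates, as OpenCV has them. Camera axes: x right, y down, z forward; pixel columns grow to the right and rows downward; lengths in mm; the calibration is good to about 2 mm. A picture is of the moment at which its call begins.
- bot.close_job(): hands the job in, once; it reports no verdict.
The state is a dict: "time": time; "joint_positions": joint angles; "dq": joint speeds; "tau": joint torques, N m; "tool_pos": TCP position; "tcp_rot": TCP orientation; "contact_force": force on the tool from outside, world axes, zero at the start; "moment": the same for the moment, N m; "grip_width": finger opening in mm.
Only numpy, scipy, OpenCV 4.12 (cv2) and the standard library are available. Lean on these libraries where they do the work, as an engineer would, in place of code of your own. Each camera call takes 0.05 s, during which the arm holds its last target. There are 200 camera calls.

## Task

The grey follower is jammed in the mouth of the white cheese mould: work it out by its T-bar, twisting back and forth as you draw it up, because a straight pull would lift the mould off the press bed and the mould must stay down. Then lower the follower into the draining tray so that it stands flat on its disc on the tray's floor, and only then let go. Leave the cheeses, the bowl and the plain disc where they are.

Things in the scene. Friction and masses are not known exactly. Their poses are not given: they have to be found in the camera images.
- follower: grey follower (pressing plug) jammed in the mould, 0.18 kg: disc 72 mm across, 30 mm high; above it a stem 22 mm thick; on top a T-bar. Origin at the centre of the disc's underside, z up, x along the bar. At the start the disc's underside is 34 mm below the mould's rim, resting on the cheese inside; it is free once the underside is above the rim. Grip the bar with 30 N or more to turn it
- bar (a point): centre of the follower's T-bar, 79 mm above the follower's origin. The bar is 74 mm long (follower's x), 18 mm wide (y), 22 mm high; at the start it stands 34 to 56 mm above the mould's rim, nothing near it
- stand: square steel press bed, 160 x 160 mm, 25 mm high, fixed to the table; origin at the centre of its underside. Two guide pins 10 mm thick stand 62 mm from its centre along +y and -y, their tops 70 mm above the table
- mould (a joint): how far the white mould is lifted off the press bed along the guide pins, in m; 0 is down, 0.06 the top. Round cup 92 mm outside, 80 mm bore, 90 mm high, on the centre of the bed, a pressed cheese in it. Only its weight (0.5 kg) keeps it down; it cannot turn or tip
- mould_rim (a point): centre of the mould's mouth at rim height, 115 mm above the table. Four sprung rubber lips 4 to 28 mm below the rim grip the disc. Pulled straight up, it drags the mould up with it. While turning (about 0.4 N m, either way, any amount) it slides up with a few newtons if it rises little for the turn: 7 mm of rise per 1.2 rad swing back or forth is easy
- tray: open aluminium draining tray, 240 mm (x) x 170 mm (y), 25 mm high, walls 5 mm, floor 5 mm thick, fixed to the table; origin at the centre of its underside. The plain disc lies in its +x end, about 65 mm from its centre; the -x end is free: there is good room for the follower about 55 mm from the centre towards -x
- small_cheese: small cheese round, 68 mm across, 36 mm high, origin at the centre of its underside; between press bed and tray
- plain_disc: plain white pressing disc without handle, 72 mm across, 22 mm high, lying in the +x end of the tray (tray frame); origin at the centre of its underside
- big_cheese: cheese wheel, 150 mm across, 70 mm high; origin at the centre of its underside
- bowl: white bowl, 130 mm across, 50 mm high; origin at the centre of its underside
There are look-alikes about, which are no part of the job. There is more than one size of the stand; the job needs the smallest.

How it is judged (in metres and radians):
On the way, in this order (a step that is already met when the one before it is completed fails the run):
1. the follower is drawn clear of the mould (its disc's underside at least 5 mm above the rim) with the mould still down on the press bed (within 4 mm) (z of follower in the frame of mould_rim above 0.005 m and value of joint mould below 0.004 m), for 0.1 s.
2. the follower is stood on the tray's floor (upright within 7 degrees, underside less than 5 mm above the floor) while the fingers still hold it (x of follower in the frame of tray between -0.095 and 0.095 m and y of follower in the frame of tray between -0.06 and 0.06 m and z of follower in the frame of tray below 0.01 m and angle between follower's own z axis and vertical below 0.12 rad and contact force between follower and the fingers above 0.5 N), for 0.1 s.
At the end, for the whole second after the job is handed in: the follower stands still inside the tray, flat on the tray's floor (underside within 5 mm of the floor, upright within 7 degrees), and the mould is down on the press bed (within 4 mm) (x of follower in the frame of tray between -0.095 and 0.095 m and y of follower in the frame of tray between -0.06 and 0.06 m and z of follower in the frame of tray below 0.01 m and angle between follower's own z axis and vertical below 0.12 rad and linear speed of follower below 0.02 m/s and value of joint mould below 0.004 m); the robot touches nothing.
It fails at once if the mould is lifted more than 10 mm off the press bed (value of joint mould above 0.01 m).
It fails at once if a bystander is moved more than 30 mm (the plain disc in the tray, which may be nudged, more than 60 mm) (distance of any of small_cheese, big_cheese, bowl from where it was at the start of the episode above 0.03 m or distance of plain_disc from where it was at the start of the episode above 0.06 m).
It also fails if it takes over 58 s, if anything falls off the work surface, if the arm or the gripper's body presses on something with over 40 N, if the wrist force passes 120 N, or if a joint passes its speed limit or range.

## Working session

There is one attempt and no reset: what is moved stays moved. The work goes in short steps, Python scripts to look and compute and a shell command to move; the robot and the scene stay as the last step left them, time stands still between calls to the robot, and variables do not carry over. Pictures are saved under pics/ and viewed, about 8 in all and at most 12, crops included, and the job is handed in when it is done.

```bash
ls; mkdir -p pics; cat > h.py <<'E'
from plant import bot
import cv2, numpy as np
def cap(n):
    c=bot.capture(n); np.savez(''+n+'.npz',**c); return c
def load(n): return dict(np.load(''+n+'.npz'))
def pts(c):
    z=c['z_map'].astype(float); v,u=np.indices(z.shape)
    P=np.stack([(u-c['cx'])/c['fx']*z,(v-c['cy'])/c['fy']*z,z],-1)
    R=cv2.Rodrigues(np.array(c['rvec'],float))[0]
    return (P-np.array(c['tvec']).ravel())@R
E
python3 - <<'E'
from h import *
for n in('side','top'):
    c=cap(n); cv2.imwrite(f'pics/{n}1.png',c['frame'])
    R=cv2.Rodrigues(np.array(c['rvec'],float))[0]; print(n,c['fx'],c['cx'],c['cy'],-R.T@np.array(c['tvec']).ravel(), R[2])
print(bot.get_obs())
E
```

```text
pics
side 483.60259093506573 321.227115319894 198.7655881923721 [  323.25159896 -1118.39110959   808.96914066] [ 0.08063035  0.84452119 -0.52941733]
top 506.94050422999686 316.5649198529968 202.34931229164187 [ 213.4896825    16.26215395 1771.40469421] [ 0.12931364 -0.01930552 -0.9914158 ]
{'time': 0.1, 'joint_positions': array([ 1.10799326e+00,  3.42631646e-01,  1.52491640e+00,  1.17859880e-05,
        1.27539779e+00, -1.45984920e-01]), 'dq': array([-0.00149984, -0.00224569, -0.00347945,  0.00079952,  0.00258471,
        0.00281848]), 'tau': array([ 1.95729619e-03, -4.32000804e+01, -2.44696552e+01,  7.20707746e-02,
        5.26229327e-02, -3.37321057e-05]), 'tool_pos': array([163.36640191, 498.55655761, 226.12734512]), 'tcp_rot': array([-3.14138466e+00,  1.33714704e-03,  1.25397489e+00]), 'contact_force': array([0.0743408 , 0.97398453, 0.2013325 ]), 'moment': array([-0.00175826, -0.00429203,  0.03149306]), 'grip_width': 91.77578723643322}
```

View pics/side1.png

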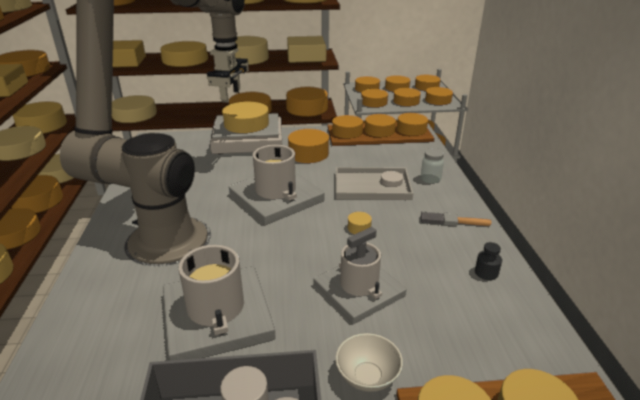

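View pics/top1.png

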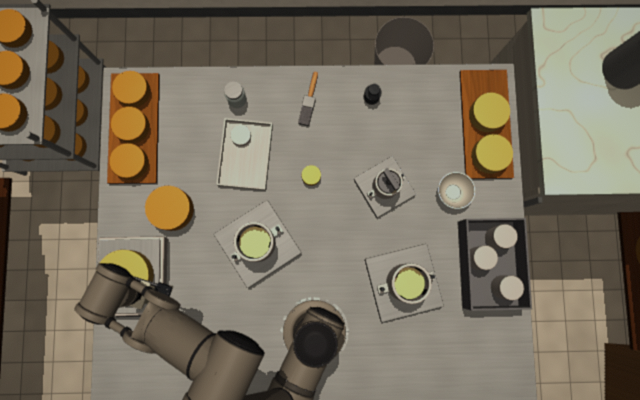

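Both views show three press beds. The side and top pixels are (275,205)/(257,243), (217,310)/(404,283) and (360,290)/(385,187). The third is the smallest and the only one with a grey T-bar in its mould (side 361,240, top 388,181). The tray is at side (372,184), top (245,155). The small cheese is at top (311,175). I'll confirm with an enlarged crop and measure.

```bash
python3 - <<'E'
from h import *
s=load('side');t=load('top')
a=cv2.resize(s['frame'][215:325,305:415],None,fx=3.6,fy=3.6,interpolation=cv2.INTER_CUBIC)
b=cv2.resize(t['frame'][145:221,350:426],(396,396),interpolation=cv2.INTER_CUBIC)
cv2.imwrite('pics/crop1.png',np.hstack([a,b]))
for n,c,boxes in(('top',t,dict(mould=(150,220,352,418),tray=(118,192,215,275),sc=(163,188,298,325))),('side',s,dict(mould=(225,318,312,408),tray=(165,202,330,415)))):
    P=pts(c)
    for k,(r0,r1,c0,c1) in boxes.items():
        Q=P[r0:r1,c0:c1].reshape(-1,3)[(c['z_map'][r0:r1,c0:c1]>0).ravel()]
        print(n,k,'table z',np.median(Q[:,2]))
        for lo,hi in((8,13),(15,22),(20,30),(30,42),(105,122),(145,153),(153,190)):
            m=(Q[:,2]>lo)&(Q[:,2]<hi); q=Q[m]
            if len(q)>5:
                rr=cv2.minAreaRect(q[:,:2].astype(np.float32)); print(lo,hi,len(q),q.mean(0).round(1),'rect',np.round(rr[0],1),np.round(rr[1],1),round(rr[2],1))
E
```

```text
top mould table z 6.793587228933677
8 13 118 [ 517.1 -251.9    9.5] rect [ 504.6 -257.6] [228.7 247.3] 89.0
15 22 234 [ 489.6 -252.7   19.5] rect [ 491.8 -254.4] [174.  256.7] 38.0
20 30 978 [ 488.9 -252.2   25.4] rect [ 495.5 -256.3] [160.3 161. ] 29.4
30 42 239 [ 488.7 -246.6   32.8] rect [ 494.9 -255.1] [157.  157.7] 28.6
105 122 383 [ 491.8 -252.7  113.3] rect [ 494.6 -256.2] [88.3 91.5] 1.0
145 153 11 [ 490.  -249.9  150.2] rect [ 488.8 -250.2] [67.8  3.7] 32.7
153 190 145 [ 494.2 -255.4  170.6] rect [ 495.3 -255.9] [72.7 19. ] 32.1
top tray table z 5.735181325308942
8 13 736 [615.2 230.7  10. ] rect [619.1 234.8] [209.8 265.5] 89.7
15 22 197 [635.3 246.1  18.6] rect [619.9 234. ] [171.1 241.7] 83.7
20 30 498 [647.6 243.9  25.4] rect [619.2 233.9] [171.9 242.1] 83.3
30 42 170 [661.5 237.1  32.5] rect [617.8 233.3] [168.5 239.8] 84.0
top sc table z 8.168767196562257
8 13 28 [544.1   6.6   9.7] rect [ 5.396e+02 -5.000e-01] [78.8 79.2] 7.5
20 30 29 [ 5.275e+02 -1.000e-01  2.730e+01] rect [5.34e+02 2.00e-01] [62.9 56.6] 89.2
30 42 244 [537.7   0.8  36.7] rect [5.371e+02 4.000e-01] [
[... 164 characters left out ...]
 487.8 -185.6] [204.7 342.7] 7.9
20 30 1864 [ 490.4 -277.7   26.1] rect [ 487.1 -187.1] [202.7 345.7] 7.7
30 42 191 [ 494.7 -263.    35.7] rect [ 496.2 -184.8] [165.8 311.6] 9.7
105 122 764 [ 495.9 -266.   113. ] rect [ 496.7 -260.4] [91.  84.1] 6.2
145 153 30 [ 495.2 -265.2  149.5] rect [ 492.1 -265.5] [55.5  9.8] 18.2
153 190 339 [ 495.1 -261.6  166.9] rect [ 496.1 -257.1] [76.6 20.6] 30.1
side tray table z 7.701907883131424
8 13 463 [615.7 233.5   9.7] rect [636.4 239.1] [193.7 273. ] 85.0
15 22 321 [632.5 221.2  18.5] rect [618.7 234. ] [180.1 237.4] 84.4
20 30 639 [644.  229.9  25.5] rect [621.6 235.6] [182.9 240.8] 83.7
30 42 63 [678.1 253.5  31.2] rect [632.3 285.2] [ 83.9 227.9] 63.8
```

View pics/crop1.png

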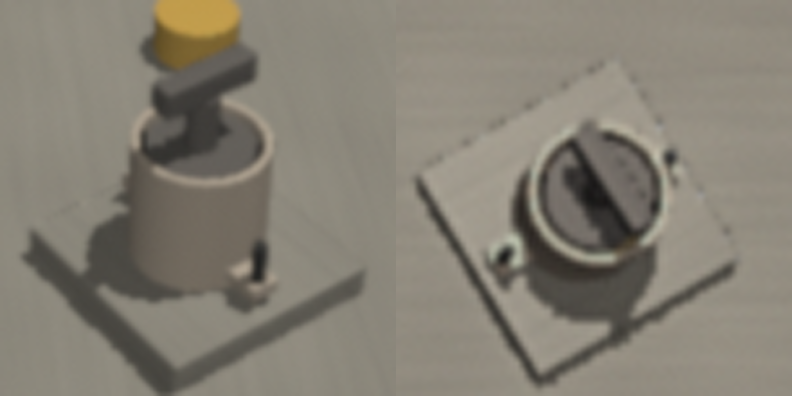

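The crop confirms the target. The bed measures 160 x 160 mm and carries two pins, and the mould has a 90 mm rim at z 113 with the grey T-bar across it. Bar centre is about (495.5,-256), its top at 171, and the bar direction about +32° (the side view gives 30° and the same centre within about 1 mm). The tray centre is (619,234), its long axis at -6.5°, with the disc at the far end (+x), so the drop spot is about (565,240). I'll approach to above the bar.

```bash
python3 -m pendant '[{"linear":[50,-40,50],"twist":-10},{"linear":[100,-80,60],"twist":-20},{"linear":[150,-120,60],"twist":-30},{"linear":[200,-160,60],"twist":-40},{"linear":[240,-200,60],"twist":-50},{"linear":[260,-255,60],"twist":-60},{"linear":[280,-310,60],"twist":-70},{"linear":[295,-365,60],"twist":-80},{"linear":[310,-420,60],"twist":-90},{"linear":[320,-480,60],"twist":-100},{"linear":[325,-540,60],"twist":-110},{"linear":[330,-600,60],"twist":-120},{"linear":[332,-660,60],"twist":-130},{"linear":[332,-710,50],"twist":-130},{"linear":[332,-755,30],"twist":-130},{"linear":[332,-755,0],"twist":-130},{"linear":[332,-755,0],"twist":-130}]' 0
python3 - <<'E'
from h import *
c=cap('side'); f=c['frame'][120:330,270:450]; cv2.imwrite('pics/a2.png',cv2.resize(f,None,fx=2.6,fy=2.6,interpolation=cv2.INTER_CUBIC)); o=bot.get_obs(); print(o['tool_pos'],np.degrees(o['tcp_rot']))
E
```

```text
time: 2.22
tool_pos: [494.1, -255.7, 224.2]
tcp_rot: [3.139, 0.006, -1.016]
contact_force: [-0.9, 0.2, 2.0]
grip_width: 92.0
[ 495.06409131 -255.75567613  226.12905038] [ 1.79945709e+02  1.35859123e-01 -5.81602192e+01]
```

View pics/a2.png

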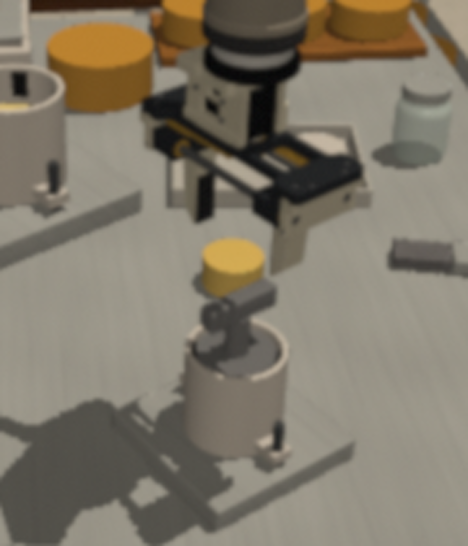

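The fingers (at crop 203,200 and 290,250) straddle the bar line (240,300) with the jaws across it. Next: down to a grasp height of about 159, then close.

```bash
python3 -m pendant '[{"linear":[0,0,-40],"twist":0},{"linear":[0,0,-75],"twist":0},{"linear":[0,0,-86],"twist":0},{"linear":[0,0,-86],"twist":0},{"linear":[0,0,-86],"twist":0}]' 0
python3 -m pendant '[{"linear":[0,0,0],"twist":0},{"linear":[0,0,0],"twist":0},{"linear":[0,0,0],"twist":0},{"linear":[0,0,0],"twist":0},{"linear":[0,0,0],"twist":0},{"linear":[0,0,0],"twist":0},{"linear":[0,0,0],"twist":0},{"linear":[0,0,0],"twist":0},{"linear":[0,0,0],"twist":0},{"linear":[0,0,0],"twist":0}]' 255
python3 -c "
from h import *;o=bot.get_obs();print(o)"
```

```text
time: 2.9
tool_pos: [496.6, -256.5, 142.6]
tcp_rot: [-3.14, -0.003, -1.015]
contact_force: [0.0, 0.4, 0.2]
grip_width: 92.1
time: 4.15
tool_pos: [495.2, -255.5, 140.7]
tcp_rot: [3.141, 0.001, -1.015]
contact_force: [-2.1, 3.9, 1.7]
grip_width: 20.5
{'time': 4.15, 'joint_positions': array([-6.14059418e-01,  4.81728904e-01,  1.55706138e+00,  3.40013345e-04,
        1.10417194e+00,  4.00567702e-01]), 'dq': array([-0.00047339,  0.00010037,  0.00054447,  0.00138814,  0.00100826,
       -0.0002645 ]), 'tau': array([-1.49624314e+00, -4.69648254e+01, -2.39756298e+01, -5.12466319e-01,
       -1.54931948e+00, -3.43441323e-03]), 'tool_pos': array([ 495.15348655, -255.47764995,  140.67488479]), 'tcp_rot': array([ 3.14133802e+00,  1.37950463e-03, -1.01478047e+00]), 'contact_force': array([-2.07525653,  3.93272619,  1.67112208]), 'moment': array([ 0.74123676,  0.62147392, -0.01328906]), 'grip_width': 20.54762793137568}
```

```bash
python3 -m pendant '[{"linear":[0,0,0],"twist":0},{"linear":[0,0,0],"twist":5},{"linear":[0,0,0],"twist":14},{"linear":[0,0,1],"twist":23},{"linear":[0,0,2],"twist":32},{"linear":[0,0,3],"twist":41},{"linear":[0,0,4],"twist":50},{"linear":[0,0,5],"twist":59},{"linear":[0,0,6],"twist":68},{"linear":[0,0,6],"twist":72}]' 255
python3 - <<'E'
from h import *
o=bot.get_obs();print(o['time'],o['tool_pos'],o['contact_force'],o['moment'],o['grip_width'],o['tcp_rot'])
c=cap('side'); f=c['frame'][180:330,290:430]; cv2.imwrite('pics/a3.png',cv2.resize(f,None,fx=3.6,fy=3.6,interpolation=cv2.INTER_CUBIC))
E
```

```text
time: 5.4
tool_pos: [494.7, -255.4, 145.6]
tcp_rot: [-3.139, 0.002, 0.244]
contact_force: [-0.9, 3.4, -2.7]
grip_width: 21.0
5.4 [ 494.72029879 -255.35681495  145.55836033] [-0.88047434  3.40286895 -2.67456436] [ 0.61614771  0.48333191 -0.58311293] 21.0219889499553 [-3.13871429e+00  1.64656022e-03  2.43756097e-01]
```

View pics/a3.png

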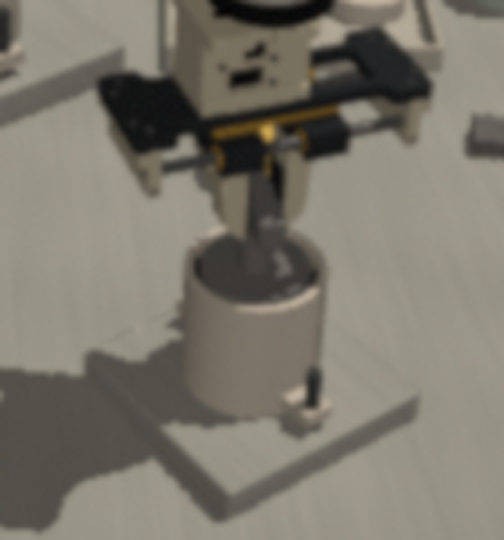

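The bar has turned with the jaws (bar now at crop 265,200) and the mould is still seated on the bed (245,400). The vertical force is only about 3 N and the moment 0.58 N m. I'll carry on.

```bash
python3 -m pendant '[{"linear":[0,0,0],"twist":-5},{"linear":[0,0,0],"twist":-14},{"linear":[0,0,1],"twist":-23},{"linear":[0,0,2],"twist":-32},{"linear":[0,0,3],"twist":-41},{"linear":[0,0,4],"twist":-50},{"linear":[0,0,5],"twist":-59},{"linear":[0,0,6],"twist":-68},{"linear":[0,0,6],"twist":-72},{"linear":[0,0,6],"twist":-67},{"linear":[0,0,6],"twist":-58},{"linear":[0,0,7],"twist":-49},{"linear":[0,0,8],"twist":-40},{"linear":[0,0,9],"twist":-31},{"linear":[0,0,10],"twist":-22},{"linear":[0,0,11],"twist":-13},{"linear":[0,0,12],"twist":-4},{"linear":[0,0,12],"twist":0}]'
python3 - <<'E'
from h import *
o=bot.get_obs();print(o['time'],o['tool_pos'],o['contact_force'],o['moment'],o['grip_width'],o['tcp_rot'])
for n in('side','top'):
    P=pts(cap(n)); q=P.reshape(-1,3); d=np.hypot(q[:,0]-495,q[:,1]+256); m=(d>41)&(d<47)&(q[:,2]>100)&(q[:,2]<130); print('rim z',n,np.percentile(q[m][:,2],[25,50,90]),m.sum())
    P=None
    m=(d<30)&(q[:,2]>95)&(q[:,2]<145); print('disc top?',np.percentile(q[m][:,2],[25,50,75]),m.sum())
E
```

```text
time: 7.7
tool_pos: [495.3, -255.8, 158.0]
tcp_rot: [-3.14, 0.001, 0.243]
contact_force: [-1.1, 2.4, -2.7]
grip_width: 20.8
7.7 [ 495.26001194 -255.78249941  157.96421837] [-1.06878112  2.42759882 -2.65266132] [ 0.54513131  0.24815199 -0.50996563] 20.808548657062293 [-3.14015701e+00  5.66075719e-04  2.42800318e-01]
rim z side [106.1595528  112.01889497 117.25623406] 293
disc top? [129.0610345  130.05155554 131.28048544] 294Traceback (most recent call last):
  File "<stdin>", line 4, in <module>
    return _quantile_unchecked(
        a, q, axis, out, overwrite_input, method, keepdims, weights)
    return _ureduce(a,
                    func=_quantile_ureduce_func,
    ...<5 lines>...
                    overwrite_input=overwrite_input,
                    method=method)
    r = func(a, **kwargs)
    result = _quantile(arr,
                       quantiles=q,
    ...<2 lines>...
                       out=out,
                       weights=wgt)
    slices_having_nans = np.isnan(arr[-1, ...])
                                  ~~~^^^^^^^^^
IndexError: index -1 is out of bounds for axis 0 with size 0
```

The disc top is at 130 (it was 111), so it has risen the full 18 mm, and the rim is still at about 113. I need another 24 mm, which is four more swings.

```bash
python3 -m pendant '[{"linear":[0,0,0],"twist":-5},{"linear":[0,0,0],"twist":-14},{"linear":[0,0,1],"twist":-23},{"linear":[0,0,2],"twist":-32},{"linear":[0,0,3],"twist":-41},{"linear":[0,0,4],"twist":-50},{"linear":[0,0,5],"twist":-59},{"linear":[0,0,6],"twist":-68},{"linear":[0,0,6],"twist":-72},{"linear":[0,0,6],"twist":-67},{"linear":[0,0,6],"twist":-58},{"linear":[0,0,7],"twist":-49},{"linear":[0,0,8],"twist":-40},{"linear":[0,0,9],"twist":-31},{"linear":[0,0,10],"twist":-22},{"linear":[0,0,11],"twist":-13},{"linear":[0,0,12],"twist":-4},{"linear":[0,0,12],"twist":0}]'
python3 -m pendant '[{"linear":[0,0,0],"twist":-5},{"linear":[0,0,0],"twist":-14},{"linear":[0,0,1],"twist":-23},{"linear":[0,0,2],"twist":-32},{"linear":[0,0,3],"twist":-41},{"linear":[0,0,4],"twist":-50},{"linear":[0,0,5],"twist":-59},{"linear":[0,0,6],"twist":-68},{"linear":[0,0,6],"twist":-72},{"linear":[0,0,6],"twist":-67},{"linear":[0,0,6],"twist":-58},{"linear":[0,0,7],"twist":-49},{"linear":[0,0,8],"twist":-40},{"linear":[0,0,9],"twist":-31},{"linear":[0,0,10],"twist":-22},{"linear":[0,0,11],"twist":-13},{"linear":[0,0,12],"twist":-4},{"linear":[0,0,12],"twist":0}]'
python3 - <<'E'
from h import *
o=bot.get_obs();print(o['time'],o['tool_pos'],o['contact_force'],o['moment'],o['grip_width'],o['joint_positions'])
c=cap('side'); f=c['frame'][170:320,290:430]; cv2.imwrite('pics/a4.png',cv2.resize(f,None,fx=3.6,fy=3.6,interpolation=cv2.INTER_CUBIC))
E
```

```text
time: 10.05
tool_pos: [495.1, -256.3, 170.4]
tcp_rot: [-3.141, 0.001, 0.243]
contact_force: [-1.5, 1.4, -1.8]
grip_width: 20.4
time: 12.3
tool_pos: [496.1, -257.0, 183.1]
tcp_rot: [3.139, -0.001, 0.243]
contact_force: [1.0, 0.0, -2.2]
grip_width: 20.4
12.3 [ 496.10615531 -257.04326954  183.06119627] [ 0.99020986  0.04602531 -2.19674214] [-0.06233931  0.0180348   0.00181085] 20.35295712305875 [-6.14762921e-01  4.39176735e-01  1.49954171e+00 -8.25204992e-04
  1.20028585e+00 -8.57163095e-01]
```

View pics/a4.png

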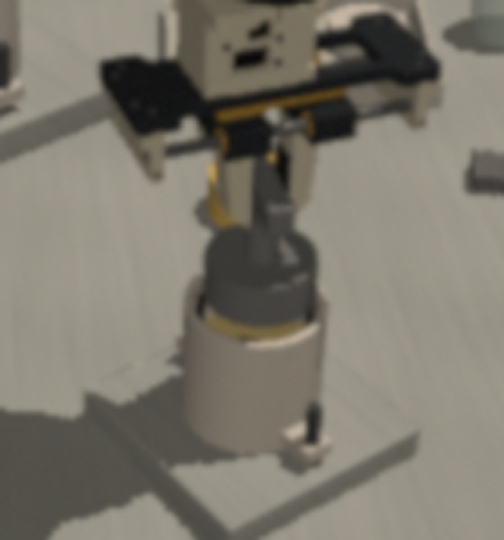

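The follower is free: its underside is above the rim and the moment is zero, with the mould still down. I'll lift it and carry it over the tray's near end at (565,240).

```bash
python3 -m pendant '[{"linear":[0,0,5],"twist":0},{"linear":[0,0,15],"twist":0},{"linear":[0,0,30],"twist":0},{"linear":[0,0,40],"twist":0},{"linear":[4,30,40],"twist":0},{"linear":[10,70,40],"twist":0},{"linear":[17,120,40],"twist":0},{"linear":[24,170,40],"twist":0},{"linear":[31,220,40],"twist":0},{"linear":[38,270,40],"twist":0},{"linear":[45,320,40],"twist":0},{"linear":[52,370,40],"twist":0},{"linear":[59,420,40],"twist":0},{"linear":[65,465,40],"twist":0},{"linear":[70,490,20],"twist":0},{"linear":[70,496,-10],"twist":0},{"linear":[70,496,-40],"twist":0},{"linear":[70,496,-65],"twist":0},{"linear":[70,496,-65],"twist":0},{"linear":[70,496,-65],"twist":0}]'
python3 - <<'E'
from h import *
o=bot.get_obs();print(o['time'],o['tool_pos'],o['contact_force'],o['moment'],o['grip_width'],o['tcp_rot'])
c=cap('side');t=cap('top')
a=cv2.resize(c['frame'][100:220,310:430],(480,480),interpolation=cv2.INTER_CUBIC)
cv2.imwrite('pics/a5.png',a)
for n,k in(('side',c),('top',t)):
    q=pts(k).reshape(-1,3); d=np.hypot(q[:,0]-495,q[:,1]+256); m=(d>35)&(d<47)&(q[:,2]>100)&(q[:,2]<135); print('rim z',n,np.percentile(q[m][:,2],[25,50,75,90]))
E
```

```text
time: 14.85
tool_pos: [566.3, 240.1, 119.2]
tcp_rot: [-3.142, -0.002, 0.242]
contact_force: [-1.4, -0.6, -1.1]
grip_width: 20.9
14.85 [566.34751028 240.11191924 119.18167571] [-1.38522898 -0.61070389 -1.14821961] [-0.0913658   0.05790967  0.01282744] 20.930208639743487 [-3.14152420e+00 -2.16478386e-03  2.41574780e-01]
rim z side [105.97373514 111.72703882 115.68181577 117.01239271]
rim z top [110.34869758 114.34020541 117.12475752 119.99257337]
```

View pics/a5.png

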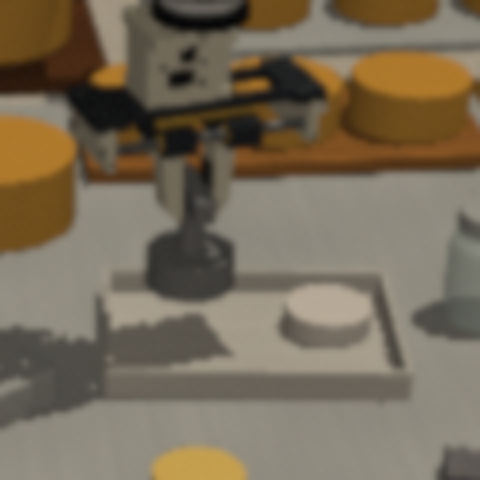

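The follower hangs upright (disc at crop 190,265) over the free end of the tray, well clear of the plain disc (325,315). The rim reads 112-114, so the mould is down. I'll lower it: about 53 mm to the floor.

```bash
python3 -m pendant '[{"linear":[0,0,-15],"twist":0},{"linear":[0,0,-30],"twist":0},{"linear":[0,0,-42],"twist":0},{"linear":[0,0,-48],"twist":0},{"linear":[0,0,-50],"twist":0},{"linear":[0,0,-51],"twist":0},{"linear":[0,0,-52],"twist":0},{"linear":[0,0,-52],"twist":0},{"linear":[0,0,-52],"twist":0}]'
python3 -m pendant '[{"linear":[0,0,-0.5],"twist":0},{"linear":[0,0,-1],"twist":0},{"linear":[0,0,-1],"twist":0},{"linear":[0,0,-1],"twist":0}]'
```

```text
time: 16.08
tool_pos: [565.6, 239.9, 66.0]
tcp_rot: [-3.142, -0.0, 0.242]
contact_force: [0.3, 0.8, -2.2]
grip_width: 20.3
time: 16.58
tool_pos: [565.5, 239.9, 64.7]
tcp_rot: [-3.142, -0.0, 0.242]
contact_force: [0.3, -0.1, -2.2]
grip_width: 20.7
```

No contact yet (weight still carried at -2.2 N), so I'll go on gently.

```bash
python3 -m pendant '[{"linear":[0,0,-0.5],"twist":0},{"linear":[0,0,-1],"twist":0},{"linear":[0,0,-1],"twist":0},{"linear":[0,0,-1],"twist":0}]'
python3 -m pendant '[{"linear":[0,0,-0.5],"twist":0},{"linear":[0,0,-1],"twist":0},{"linear":[0,0,-1],"twist":0},{"linear":[0,0,-1],"twist":0}]'
```

```text
time: 17.08
tool_pos: [565.6, 239.8, 64.6]
tcp_rot: [3.141, -0.001, 0.242]
contact_force: [-2.7, -0.6, 5.1]
grip_width: 20.6
time: 17.58
tool_pos: [565.6, 239.8, 64.5]
tcp_rot: [3.141, -0.001, 0.242]
contact_force: [-4.9, -1.9, 12.2]
grip_width: 20.5
```

It touched down at the predicted height (64.6) with 12 N upward, still gripped. I'll ease off 1 mm, open and retreat upward.

```bash
python3 -m pendant '[{"linear":[0,0,1],"twist":0},{"linear":[0,0,1],"twist":0},{"linear":[0,0,1],"twist":0}]' -
python3 -m pendant '[{"linear":[0,0,0],"twist":0},{"linear":[0,0,0],"twist":0},{"linear":[0,0,0],"twist":0},{"linear":[0,0,0],"twist":0},{"linear":[0,0,0],"twist":0},{"linear":[0,0,0],"twist":0},{"linear":[0,0,0],"twist":0},{"linear":[0,0,0],"twist":0},{"linear":[0,0,20],"twist":0},{"linear":[0,0,60],"twist":0},{"linear":[0,0,110],"twist":0},{"linear":[0,0,150],"twist":0},{"linear":[0,0,150],"twist":0},{"linear":[0,0,150],"twist":0}]' 0
python3 - <<'E'
from h import *
c=cap('side');t=cap('top')
a=cv2.resize(c['frame'][100:310,310:430],(343,600),interpolation=cv2.INTER_CUBIC)
b=cv2.resize(t['frame'][80:280,200:480],(420,300),interpolation=cv2.INTER_CUBIC)
b=cv2.copyMakeBorder(b,0,300,0,0,cv2.BORDER_CONSTANT)
cv2.imwrite('pics/a6.png',np.hstack([a,b]))
for n,k in(('side',c),('top',t)):
    q=pts(k).reshape(-1,3); d=np.hypot(q[:,0]-566,q[:,1]-240)
    m=(d<45)&(q[:,2]>80)&(q[:,2]<105); print(n,'bar',q[m].mean(0),np.percentile(q[m][:,2],[50,90]),m.sum())
    m=(d<36)&(q[:,2]>25)&(q[:,2]<45); print('disc top',np.median(q[m][:,2]))
    d=np.hypot(q[:,0]-495,q[:,1]+256); m=(d>35)&(d<47)&(q[:,2]>100)&(q[:,2]<135); print('rim z',n,np.percentile(q[m][:,2],[25,50,75]))
E
```

```text
time: 17.95
tool_pos: [565.6, 239.8, 64.5]
tcp_rot: [3.141, -0.001, 0.242]
contact_force: [-3.3, -2.1, 7.9]
grip_width: 20.6
time: 19.7
tool_pos: [565.1, 239.8, 213.0]
tcp_rot: [3.142, 0.001, 0.242]
contact_force: [-0.0, -0.1, 0.1]
grip_width: 91.7
side bar [566.08823722 229.08082133  92.60685179] [95.16870517 97.70976235] 104
disc top 36.32612951998598
rim z side [106.52853954 112.19939303 115.62602289]<stdin>:9: RuntimeWarning: Mean of empty slice.
  ret = um.true_divide(
Traceback (most recent call last):
IndexError: index -1 is out of bounds for axis 0 with size 0
```

View pics/a6.png

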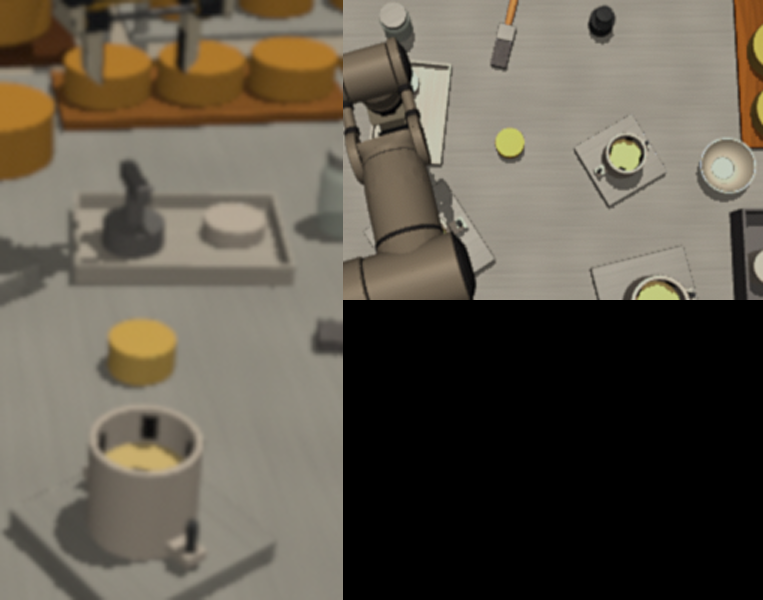

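The follower stands upright on the tray floor (disc at 135,230, disc top measured 36 against 35 expected). The mould is down and empty of the follower (145,480), and the small cheese (142,350), plain disc and bowl have not moved. The gripper is open and clear, so I'm handing in.

```bash
python3 -c "
from plant import bot
print(bot.close_job())"
```

```text
the job is handed in; nothing more can be done
None
```

The follower is out of the mould and standing flat on the floor at the free end of the draining tray. I handed the job in at about 20 s; it reports no verdict.

**Drawing it out:** I gripped the T-bar across its width and worked it out with five 72° swings, with 6 mm of rise in each. The vertical force was only 2–3 N wherever I read it. It was 42 mm up at the end, with its underside about 8 mm above the rim and no turning moment left.

**Placing it:** I lowered it at about (565, 240) mm until the floor pushed back with about 12 N. I eased off, opened the gripper fully and rose about 150 mm clear.

**Last checks:**
- **Follower:** upright, with the disc's top measured at 36 mm (35 mm expected). The side view put the top of the bar at about 98 mm (95 mm expected).
- **Mould:** still down, with the rim measured at 112 mm in the side view, the same as while the follower was being drawn out.
- **Bystanders:** the small cheese and plain disc look unmoved in the side view, and the bowl in the top view. I did not re-measure them, and did not look again at the big cheese, which was never near the path.

**Failed or disagreeing:** the final top-view check of the follower failed because the arm hid the tray, so that check rests on the side view alone. The gripper read about 20.5 mm on the 18 mm bar throughout. Nothing slipped.

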